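# Set the bench shaker four clicks up and start it

### The arm

A 7-joint arm with a two-finger parallel gripper is mounted at the origin on the work surface. World frame = base frame: x ahead of the robot, y to its left, z up, the work surface at z = 0. Lengths are in m, angles in degrees, forces in N, time in s.
With the tool pointing down it reaches from about 0.35 to 0.9 m from the base axis. Payload 7.2 kg.
Tool frame: the origin (TCP) lies on the centre line of the jaws, within the pads' length; the fingertips stand 17 mm ahead of it and the grasp point (between the pads) lies 2 mm behind it; z points along the fingers, y is the line along which they close (so a half turn about z gives the same grasp; the last joint's range is limited). The gripper opens to 85 mm and grips with 20 to 120 N. Pads are 22 mm wide; open, the fingers measure 114 mm over their backs; the gripper's body (76 mm by 85 mm) begins 54 mm behind the grasp point. The pads swing forward as they close: fully open they stand 13 mm farther back than shut.
Start: joints at [-71.803, 23.554, -0.728, 91.456, 0.321, 64.991, -4.71], TCP at [0.235, 0.579, 0.248] pointing down, gripper open.
Joint ranges: [-169.25, 169.25], [-16.82, 113.86], [-84.01, 82.57], [7.8, 145.47], [-59.2, 239.2], [7.22, 106.19], [-163.78, 163.78]. Speed limits (degrees/s): [136.94, 136.94, 172.46, 172.46, 180, 180, 180].

### API

Orientations are given as [roll, pitch, yaw] about the fixed x, y, z axes, in that order (R = Rz(yaw) Ry(pitch) Rx(roll)).
In Python, from bench import arm gives the robot as it stands. Calls block until the motion is done:
- arm.reach(position, orientation): joint-space move of the TCP to a pose.
- arm.line_to(position, rotation=None, velocity=0.15): straight line of the TCP; rotation=None keeps the orientation; velocity is the mean speed in m/s.
- arm.set_joints(angles): joint-space move.
- arm.let_go() and arm.close_gripper(): open the fingers fully, or close them until they stop; the grip force is fixed at half the most.
- arm.pause(seconds).
- arm.solve_ik(position, orientation): joint angles nearest the present ones, or None.
- arm.state(): the state.
- arm.camera(name): name is "side" or "top" or "wrist"; returns the picture (400x640x3 uint8, blue, green, red); there is no depth.
- arm.camera_params(name): a dict with "fx", "fy", "cx", "cy" (pixels), "dist" ([k1, k2, p1, p2, k3] as OpenCV has them; the pictures are not rectified), "extrinsics" (4x4, takes a point from camera to world coordinates); the wrist camera has in their place "T_tool_cam" (4x4, takes a point from camera to tool coordinates, whose origin is the TCP and whose axes are the flange's). Camera axes: x right, y down, z forward; pixel columns grow to the right and rows downward; lengths in m; the calibration is good to about 2 mm. A picture is of the moment at which its call begins: read the wrist's pose just before it. camera_params takes no time and is no camera call.
A pose or a line that the arm cannot do raises arm.IKError and nothing moves.
- arm.sign_off(): hands the job in; it is judged then, once.
Trained networks look in the newest picture that a camera, given by its name, has taken for a name from the list of things; names that differ only in an ending like _2 or _b are one class to them, and where a whole thing is asked for, a point or a joint stands for the part that bears it (a point fixed in the world has none). Each returns a list of dicts, best first, with "p" (0 to 1); they miss things now and then, are a little off and sometimes report something else, mostly with a low value. They report only what shows in the picture. A call takes as long as a camera call.
- arm.outline_of(camera, label): "pixels" (400x640 bool, what is visible of it) and "rect" ([left, top, width, height] in pixels, round what is visible of it).
- arm.spot_point(camera, label): "pixel" ([column, row] in pixels: a listed point, or the origin of a listed thing).
The state is a dict: "t": time; "joint_pos": joint angles; "joint_velocities": joint speeds; "joint_torque": joint torques, N m; "eef_pos": TCP position; "ee_rot": TCP orientation; "ft_force": force on the tool from outside, world axes, zero at the start; "ft_torque": the same for the moment, N m; "width": finger opening in m; "finger_force": force on a finger pad.
Only numpy, scipy, OpenCV 4.12 (cv2) and the standard library are available. Lean on these libraries where they do the work, as an engineer would, in place of code of your own. Each camera call takes 0.05 s, during which the arm holds its last target. There are 200 camera calls.

### The job

The bench shaker is set too slow: with a fingertip, gently push the bar of its click-stop dial round clockwise (seen from above) by exactly four clicks, without gripping it and without ever going past the fourth. Then press the round start button right down with a fingertip and let it come back up. Leave the loose things on the bench where they are.

Things in the scene. Friction and masses are not known exactly. Their poses are not given: they have to be found in the camera images.
- shaker: Bench shaker, a white box fixed to the bench, 240 mm deep (its x, from -110 to +130 mm), 300 mm wide (y), flat control deck 70 mm above the bench. Origin on the bench. Dial and start button sit on the front of the deck (x about -45 mm), one near y +75, the other near y -75 mm, either way round. The rear, x +35 to +130, carries a platform with tubes, up to 122 mm above the bench
- dial_base: The whole dial unit; origin on the dial's upright axis at the deck, 70 mm above the bench. A flat grey ring of 120 mm diameter, 4 mm thick, with a tick every 30 degrees, is fixed; in it turns a black disc of 92 mm diameter, its top face 83 mm above the bench, with one straight upright aluminium grip bar across its centre. The ring's own yaw varies and does not turn with the dial
- dial_top (a point): Middle of the top of the dial's grip bar, on the turning axis, 107 mm above the bench. The bar is 86 mm long, 12 mm wide and stands 24 mm above the disc (83 to 107 mm above the bench). The point turns with the dial: its x axis lies along the bar, its -x points to the pointer end. The bar starts at a varying angle
- dial_pointer (a point): Point on the top of the bar near its pointer end (the half with the black line), 42 mm from the axis, 107 mm above the bench; turns with the dial
- dial (a joint): Turn of the dial in rad: 0 at the start, growing clockwise from above. Click stops every 30 degrees (0.5236 rad), 0 being one; four clicks is 2.094. Resistance rises to about 0.1 N m (3 N at 33 mm from the axis), falls away half way to the next stop, then the dial springs forward by itself into that stop and stays there. It can turn on past four clicks (end stops at -2.3 and 4.4)
- start_top (a point): Centre of the top of the start button's black round cap, 32 mm diameter, facing straight up; the button stands on the deck in a low grey housing, its housing top 82 mm and cap top 92 mm above the bench
- start (a joint): Travel of the start button in m: 0 up, growing as it is pressed, 0.006 fully down (about 5 N); springs back
- jar: Loose clear jar with a blue screw cap, 60 mm diameter, 85 mm tall, upright on the bench; origin at the centre of its underside. Leave alone
- tipbox: Loose open yellow box with dividers, 85 x 120 x 50 mm tall; origin at the centre of its underside. Leave alone
- marker: Loose marker pen, 124 mm long, 16 mm thick, lying along its x; origin under it at bench height, near its middle. Leave alone
- start_base: The start button's whole unit: low round grey housing fixed on the deck; origin on the button's axis at the deck, 70 mm above the bench

How it is judged (in metres and radians):
On the way, in this order (a step that is already met when the one before it is completed fails the run):
1. the dial rests four clicks clockwise of its start (value of joint dial between 1.96 and 2.23 rad and contact force between the fingers and dial_base below 0.5 N), for 0.2 s.
2. the start button is pressed right down (value of joint start above 0.0045 m), for 0.05 s.
At the end, for the whole second after the job is handed in: The dial rests in the fourth stop clockwise of its start (2.094 rad, within 0.13 rad), the start button has been pressed at least 4.5 mm after that and is up again (value of joint dial between 1.96 and 2.23 rad and value of joint start below 0.0015 m); the robot touches nothing.
It fails at once if the dial was turned past the fourth click (value of joint dial above 2.4 rad).
It fails at once if the start button was pressed before the dial was set (value of joint start above 0.003 m and not (value of joint dial above 1.9 rad)).
It fails at once if a bystander was moved or lifted (distance of any of jar, tipbox, marker from where it was at the start of the episode above 0.03 m).
It fails at once if the dial was gripped or pushed with more than 18 N (contact force between the fingers and dial_base above 18 N).
It fails at once if the arm or the gripper's body, not the fingers, worked a control (contact force between the arm and dial_base above 1 N or contact force between the arm and start_base above 1 N).
It also fails if it takes over 54 s, if anything falls off the work surface, if the arm or the gripper's body presses on something with over 40 N, if the wrist force passes 120 N, or if a joint passes its speed limit or range.

## Working session

There is one attempt and no reset: what is moved stays moved. The work goes in short steps, each a Python script; the robot and the scene stay as the last script left them, time stands still between calls to the robot, and variables do not carry over. Pictures are saved under pics/ and viewed, at most 10 in all, crops included, and the job is handed in when it is done.

```bash
mkdir -p pics
cat > h.py <<'E'
import numpy as np, cv2
from bench import arm
def ray(cam,px):
    p=arm.camera_params(cam)
    K=np.array([[p['fx'],0,p['cx']],[0,p['fy'],p['cy']],[0,0,1]])
    u=cv2.undistortPoints(np.array([[px]],float),K,np.array(p['dist'],float))[0,0]
    if cam=='wrist':
        from scipy.spatial.transform import Rotation as R
        s=arm.state();T=np.eye(4);T[:3,:3]=R.from_euler('xyz',s['ee_rot'],degrees=True).as_matrix();T[:3,3]=s['eef_pos']
        T=T@np.array(p['T_tool_cam'])
    else: T=np.array(p['extrinsics'])
    return T[:3,3],T[:3,:3]@np.array([u[0],u[1],1.])
def at_z(cam,px,z):
    o,d=ray(cam,px); return o+d*(z-o[2])/d[2]
E
python3 - <<'E'
from h import *
np.set_printoptions(precision=4,suppress=True)
ims=[]
Z={'dial_top':.107,'dial_pointer':.107,'start_top':.092,'start_base':.07,'dial_base':.07,'shaker':0,'jar':0,'tipbox':0,'marker':0}
for c in ['top','side']:
    im=arm.camera(c); cv2.imwrite(f'pics/{c}0.png',im)
    for l,z in Z.items():
        for r in arm.spot_point(c,l)[:2]:
            print(c,l,round(r['p'],2),np.round(r['pixel'],1),at_z(c,r['pixel'],z))
print(arm.state())
E
```

```text
top dial_top 0.87 [335.3 230.2] [ 0.5529 -0.0297  0.107 ]
top dial_pointer 0.57 [334.2 251.3] [ 0.5092 -0.026   0.107 ]
top dial_pointer 0.46 [331.  231.9] [ 0.5496 -0.0206  0.107 ]
top start_top 0.54 [261.5 242.1] [0.5327 0.1263 0.092 ]
top start_base 0.94 [262.7 239.7] [0.5386 0.126  0.07  ]
top dial_base 0.63 [331.2 234.8] [ 0.5453 -0.0224  0.07  ]
top shaker 0.58 [290.7 217.5] [0.5913 0.0677 0.    ]
top jar 0.79 [385.7 197.2] [ 0.6331 -0.1561  0.    ]
top tipbox 0.94 [181.9 217.9] [0.5968 0.3217 0.    ]
top marker 0.85 [432.6 221.7] [ 0.5725 -0.2638  0.    ]
side dial_top 0.69 [348.6 188.5] [ 0.5546 -0.0268  0.107 ]
side dial_pointer 0.74 [367.5 192.5] [ 0.5057 -0.0253  0.107 ]
side start_top 0.7 [345.1 236.4] [0.5273 0.1192 0.092 ]
side start_base 0.89 [341.8 242.8] [0.5337 0.1214 0.07  ]
side dial_base 0.57 [344.8 199.2] [ 0.5624 -0.0244  0.07  ]
side shaker 0.82 [322.4 236.9] [0.5992 0.0572 0.    ]
side jar 0.64 [330.1 184.3] [ 0.6351 -0.1486  0.    ]
side tipbox 0.65 [290.7 324. ] [0.5954 0.3135 0.    ]
side marker 0.51 [361.3 167.7] [ 0.5626 -0.2516  0.    ]
{'t': 1.0, 'joint_pos': array([-71.8026,  23.5523,  -0.7276,  91.4555,   0.3224,  64.9921,
        -4.71  ]), 'joint_velocities': array([ 0.0796,  0.023 , -0.0306, -0.1118,  0.019 ,  0.0245,  0.0564]), 'joint_torque': array([ -0.0002, -60.0412,   0.6815, -29.9752,   0.0139,   0.0016,
        -0.    ]), 'eef_pos': array([0.2352, 0.579 , 0.2483]), 'ee_rot': array([179.9977,   0.0013, 157.8959]), 'ft_force': array([0.6247, 0.0579, 0.4732]), 'ft_torque': array([-0.0409,  0.0533,  0.011 ]), 'finger_force': 0.0, 'width': 0.08530796005634672}
```

Run:
```python
from h import *
np.set_printoptions(precision=4,suppress=True)
print(arm.camera_params('wrist')['T_tool_cam'])
a=cv2.imread('pics/top0.png')[150:300,150:470];b=cv2.imread('pics/side0.png')[100:380,200:450]
cv2.imwrite('pics/m0.png',np.vstack([cv2.resize(a,(640,300)),cv2.resize(b[40:200],(640,300))[:, :]]))
arm.reach([0.48,0.02,0.38],[180,0,180])
print(arm.state()['eef_pos'],arm.state()['ee_rot'],arm.state()['joint_pos'],arm.state()['t'])
im=arm.camera('wrist'); cv2.imwrite('pics/w0.png',im)
for l,z in {'dial_top':.107,'dial_pointer':.107,'start_top':.092,'dial_base':.07}.items():
    for r in arm.spot_point('wrist',l)[:2]:
        print(l,round(r['p'],2),np.round(r['pixel'],1),at_z('wrist',r['pixel'],z))
```

```text
[[ 0.0013 -0.9626 -0.2708  0.0684]
 [ 1.      0.0012  0.0005 -0.0002]
 [-0.0002 -0.2708  0.9626 -0.1254]
 [ 0.      0.      0.      1.    ]]
[0.48   0.021  0.3798] [-179.9976   -0.0189 -179.9172] [-34.9126   3.0717  28.3969 100.5997  -1.5002  76.721   83.8779] 3.2333
dial_top 0.77 [281.1 217.9] [ 0.5545 -0.0321  0.107 ]
dial_pointer 0.84 [281.5 190.2] [ 0.5126 -0.0304  0.107 ]
start_top 0.88 [391.1 201.6] [0.5336 0.1312 0.092 ]
dial_base 0.7 [289.7 211.1] [ 0.5562 -0.0234  0.07  ]
dial_base 0.21 [227.5 236.3] [ 0.6    -0.1264  0.07  ]
```

View pics/m0.png

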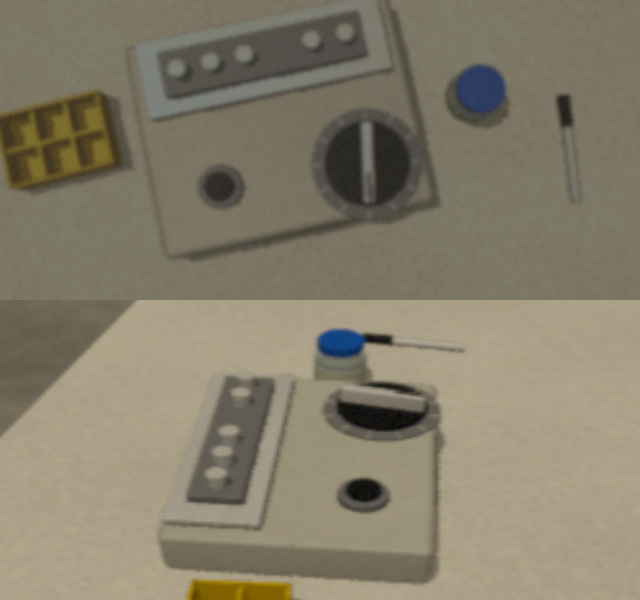

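View pics/w0.png

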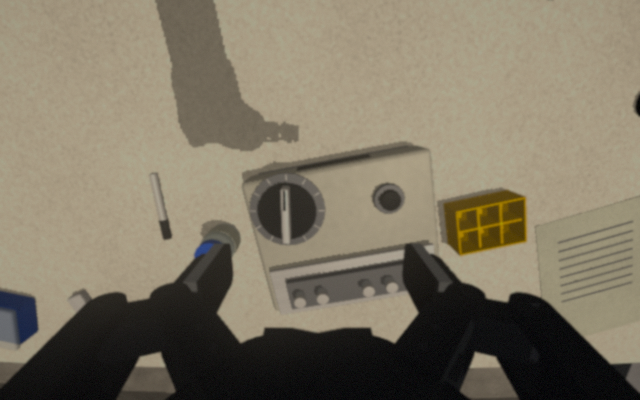

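```bash
cat >> h.py <<'E'
def warp(im,cam,c,half,z,n=500):
    # resample picture on world plane z: rows = +x upward, cols = -y to right
    from scipy.spatial.transform import Rotation as R
    p=arm.camera_params(cam); K=np.array([[p['fx'],0,p['cx']],[0,p['fy'],p['cy']],[0,0,1]])
    s=arm.state();T=np.eye(4);T[:3,:3]=R.from_euler('xyz',s['ee_rot'],degrees=True).as_matrix();T[:3,3]=s['eef_pos']
    T=T@np.array(p['T_tool_cam']) if cam=='wrist' else np.array(p['extrinsics'])
    g=np.linspace(half,-half,n); X,Y=np.meshgrid(c[0]+g,c[1]+g,indexing='ij')
    P=np.c_[X.ravel(),Y.ravel(),np.full(X.size,z)]
    W=np.linalg.inv(T); rv,_=cv2.Rodrigues(W[:3,:3])
    q,_=cv2.projectPoints(P,rv,W[:3,3],K,np.array(p['dist'],float))
    q=q.reshape(n,n,2).astype(np.float32)
    return cv2.remap(im,q[...,0],q[...,1],cv2.INTER_LINEAR)
def bar(im,c,half=.07,n=500,thr=120):
    w=warp(im,'wrist',c,half,.107,n); g=cv2.cvtColor(w,cv2.COLOR_BGR2GRAY)
    k=np.zeros_like(g);cv2.circle(k,(n//2,n//2),int(.044/half*n/2),255,-1)
    m=cv2.bitwise_and((g>thr).astype(np.uint8)*255,k)
    m=cv2.morphologyEx(m,cv2.MORPH_CLOSE,np.ones((15,15)))
    cs,_=cv2.findContours(m,cv2.RETR_EXTERNAL,cv2.CHAIN_APPROX_NONE)
    r=cv2.minAreaRect(max(cs,key=cv2.contourArea)); s=2*half/(n-1)
    b=cv2.boxPoints(r); cv2.polylines(w,[b.astype(int)],True,(0,0,255),1)
    to=lambda q:np.array([c[0]+half-q[1]*s,c[1]+half-q[0]*s])
    e=b[1]-b[0] if np.linalg.norm(b[1]-b[0])>np.linalg.norm(b[2]-b[1]) else b[2]-b[1]
    ang=np.degrees(np.arctan2(-e[0],-e[1]))%180
    return w,to(r[0]),sorted(np.array(r[1])*s),ang
E
python3 - <<'E'
from h import *
np.set_printoptions(precision=4,suppress=True)
arm.close_gripper()
arm.reach([0.55,-0.026,0.27],[180,0,180])
s=arm.state();print(s['eef_pos'],s['ee_rot'],s['joint_pos'],s['t'],s['width'],s['ft_force'])
im=arm.camera('wrist')
for l,z in {'dial_top':.107,'dial_pointer':.107,'start_top':.092,'dial_base':.07}.items():
    for r in arm.spot_point('wrist',l)[:1]:
        print(l,round(r['p'],2),np.round(r['pixel'],1),at_z('wrist',r['pixel'],z))
w,*o=bar(im,(0.551,-.028)); print(o)
g=warp(im,'wrist',(0.551,-.028),.07,.074)
cv2.imwrite('pics/w1.png',np.hstack([cv2.resize(w,(400,400)),cv2.resize(g,(400,400))]))
for d in (90,-90):
  q=[]
  for th in range(0,121,20):
    f=np.radians(178-th); p=np.array([.552,-.028])+.028*np.array([np.cos(f),np.sin(f)])+.02*np.array([-np.sin(f),np.cos(f)])
    x=arm.solve_ik([*p,.115],[180,0,178-th+d]); q.append(None if x is None else x[[0,2,4,6]])
  print(d,q)
E
```

```text
[ 0.5499 -0.0257  0.2705] [-179.9963   -0.0402  179.9725] [-28.3123  16.3596  32.5523 101.9403  -9.6582  64.5214  97.3411] 4.8583 -3.2138243530448015e-05 [-0.3884  0.8882 -0.1997]
dial_top 0.66 [311.4 192.3] [ 0.5581 -0.0312  0.107 ]
dial_pointer 0.56 [313.3 147.8] [ 0.5123 -0.029   0.107 ]
start_top 0.94 [467.2 166.9] [0.5334 0.1367 0.092 ]
dial_base 0.77 [318.5 182.5] [ 0.556  -0.0236  0.07  ]
[array([ 0.5535, -0.0252]), [np.float64(0.012064128256513028), np.float64(0.08276553106212427)], np.float32(0.0)]
90 [array([ 27.9779, -36.0879,  21.6124, 158.2824]), array([  8.6943, -12.5744,   7.0936, 150.0302]), array([-19.0392,  20.6556, -11.7189, 146.5999]), array([-22.6706,  23.8148, -13.697 , 127.2542]), array([-25.801 ,  26.8041, -15.7769, 108.1938]), array([-28.4198,  29.7853, -18.0534,  89.622 ]), array([-30.4778,  32.7651, -20.4954,  71.5641])]
-90 [array([-34.5382,  45.6575, -28.454 ,  25.4519]), array([-38.232 ,  49.1596, -30.7582,   6.6827]), array([-42.6223,  54.0207, -34.4881, -10.9191]), array([-46.1516,  58.2264, -38.1505, -28.7002]), array([-48.9518,  62.3295, -42.1182, -46.1759]), array([-52.9365,  71.7113, -51.0746, -58.9624]), array([-52.4374,  71.6546, -51.6831, -79.306 ])]
```

View pics/w1.png

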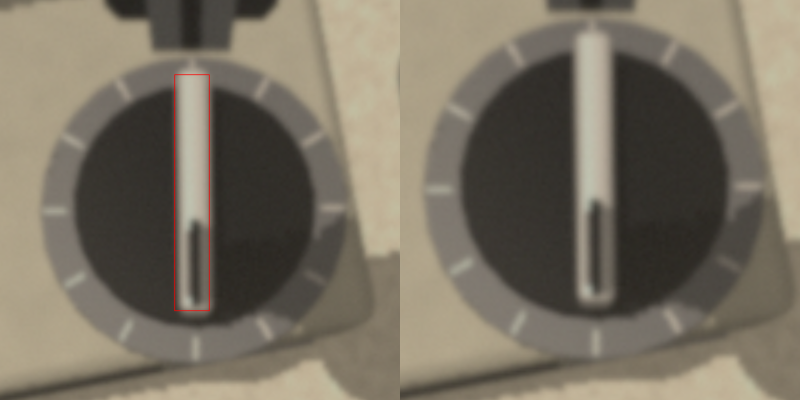

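Run:
```python
from h import *
np.set_printoptions(precision=4,suppress=True)
arm.reach([0.53,0.056,0.13],[180,0,91]); arm.pause(.2)
arm.line_to([0.53,0.056,0.100],velocity=.1); arm.pause(.2)
f0=arm.state()['ft_force'][2]; z=.100
while z>.082:
    z-=.0015; arm.line_to([0.53,0.056,z],velocity=.03); s=arm.state(); f=s['ft_force'][2]-f0
    if abs(f)>3: break
print(z,s['eef_pos'],f,s['t'])
arm.line_to([0.53,0.056,0.15],velocity=.15)
print(arm.state()['t'],arm.state()['joint_pos'])
```

```text
0.0865 [0.5302 0.056  0.0871] 9.543939207980968 9.5083
10.0833 [-45.8355  26.2868  45.5477 112.5737 -24.0612  50.9256  13.3462]
```

```bash
cat >> h.py <<'E'
C=np.array([.555,-.026]); PHI=181.; Z=.108
def pose(th,off=.017,r=.028):
    f=np.radians(PHI-th); return C+r*np.array([np.cos(f),np.sin(f)])+off*np.array([-np.sin(f),np.cos(f)]), [180,0,(PHI-th-90+180)%360-180]
def push(a,b,step=4,v=.03,off=.017,flim=9):
    f0=arm.state()['ft_force'][:2]
    for th in np.linspace(a,b,int(np.ceil((b-a)/step))+1)[1:]:
        p,r=pose(th,off); arm.line_to([*p,Z],r,velocity=v)
        f=np.linalg.norm(arm.state()['ft_force'][:2]-f0); print(f'{th:.0f}:{f:.1f}',end=' ')
        if f>flim: print('STOP'); break
    print('t',arm.state()['t'])
E
python3 - <<'E'
from h import *
p,r=pose(0,.030)
arm.reach([*p,.15],r); arm.line_to([*p,Z],velocity=.08); arm.pause(.2)
f=arm.state()['ft_force'];print(f,arm.state()['eef_pos'])
f0=f[:2]
p,r=pose(0,.018);arm.line_to([*p,Z],r,velocity=.04);print(arm.state()['ft_force'])
push(0,24)
im=arm.camera('wrist');cv2.imwrite('pics/w2.png',im)
E
```

```text
[-0.15245583  0.66363234  0.15601049] [ 0.52783585 -0.05655086  0.10843927]
[-0.42154317  0.33357555 -0.05553769]
4:3.8 8:3.7 12:1.9 16:0.1 20:1.0 24:0.4 t 13.4417
```

View pics/w2.png

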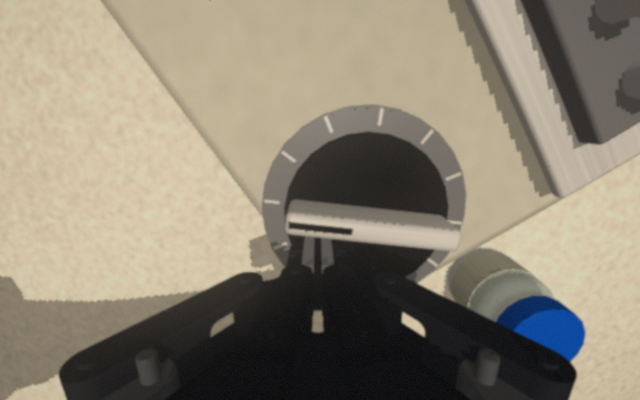

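Run:
```python
from h import *
push(24,52); arm.pause(.2)
push(52,82); arm.pause(.2)
im=arm.camera('wrist');cv2.imwrite('pics/w3.png',im)
```

```text
28:0.9 32:2.8 36:5.0 40:2.5 44:0.4 48:1.2 52:0.6 t 15.2417
56:0.5 60:2.2 63:4.4 67:4.2 71:1.3 74:1.2 78:1.1 82:1.0 t 17.4417
```

View pics/w3.png

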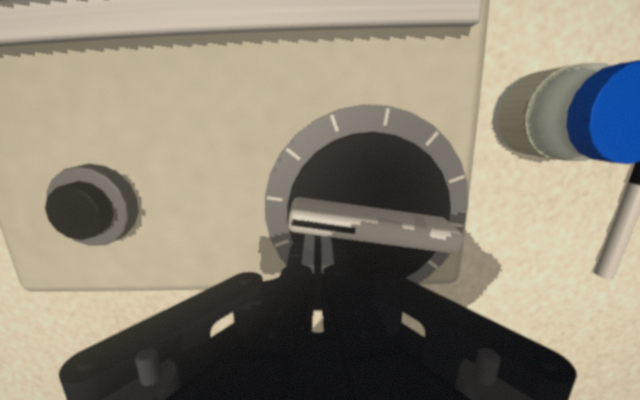

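Run:
```python
from h import *
np.set_printoptions(precision=4,suppress=True)
push(82,110)
p,r=pose(110,.028); arm.line_to([*p,Z],r,velocity=.08); arm.line_to([*p,.17],r,velocity=.12)
arm.reach([0.55,-0.026,0.27],[180,0,60]); arm.pause(.2)
im=arm.camera('wrist'); w=warp(im,'wrist',(.555,-.026),.07,.107)
for l,z in {'dial_top':.107,'dial_pointer':.107,'start_top':.092}.items():
    for r in arm.spot_point('wrist',l)[:1]: print(l,round(r['p'],2),at_z('wrist',r['pixel'],z))
g=warp(im,'wrist',(.535,.13),.05,.092)
cv2.imwrite('pics/w4.png',np.hstack([cv2.resize(w,(400,400)),cv2.resize(g,(400,400))]))
print(arm.state()['t'])
```

```text
86:0.7 90:1.5 94:3.3 98:5.0 102:1.7 106:0.8 110:0.9 t 19.4417
dial_top 0.68 [ 0.5523 -0.0283  0.107 ]
dial_pointer 0.66 [0.5763 0.0081 0.107 ]
start_top 0.87 [0.5345 0.1298 0.092 ]
21.8
```

View pics/w4.png

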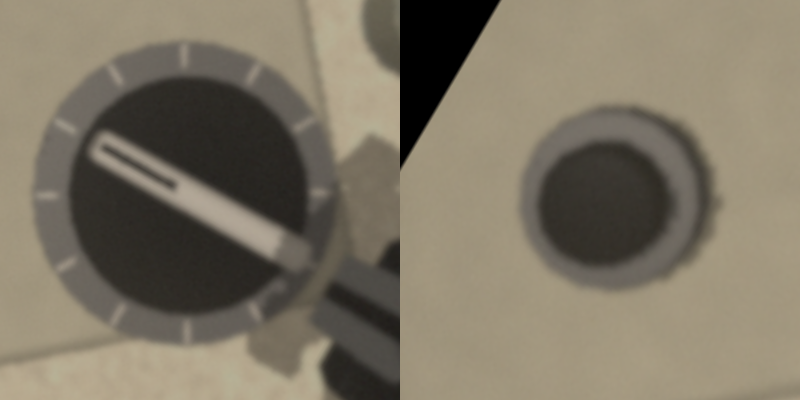

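Run:
```python
from h import *
np.set_printoptions(precision=4,suppress=True)
x,y=.534,.129
arm.reach([x,y,.15],[180,0,60]); arm.line_to([x,y,.115],velocity=.08); arm.pause(.3)
f0=arm.state()['ft_force'][2]; z=.112
while z>.1:
    z-=.001; arm.line_to([x,y,z],velocity=.03); arm.pause(.05); s=arm.state(); f=s['ft_force'][2]-f0
    print(f"{z:.3f} {s['eef_pos'][2]:.4f} {f:.1f}")
    if f>14: break
arm.pause(.3); print(arm.state()['ft_force'][2]-f0)
arm.line_to([x,y,.2],velocity=.1)
arm.reach([0.5,.06,.30],[180,0,180]); arm.pause(.3)
im=arm.camera('wrist');cv2.imwrite('pics/w5.png',im); print(arm.state()['t'])
```

```text
0.111 0.1109 -2.1
0.110 0.1100 -2.0
0.109 0.1091 -0.1
0.108 0.1081 0.9
0.107 0.1071 0.9
0.106 0.1061 1.3
0.105 0.1050 3.1
0.104 0.1041 2.1
0.103 0.1031 4.7
0.102 0.1030 14.6
15.179385996051183
29.9333
```

View pics/w5.png

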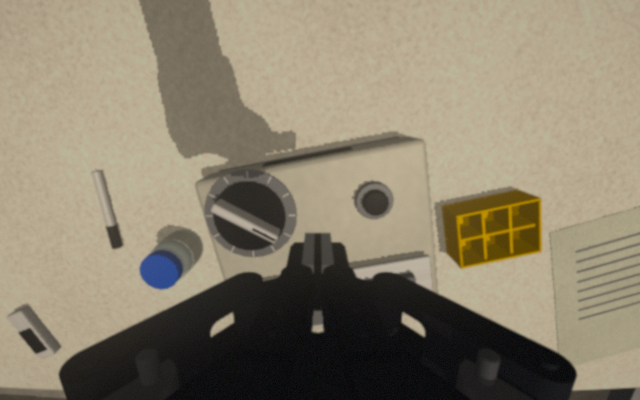

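The button bottomed out at TCP z 0.103, which is the full 6 mm, and came back up. The dial (about 250,215) sits at the fourth stop, and the jar, tip box and marker haven't moved.

```bash
python3 -c "
from bench import arm
print(arm.sign_off())"
```

```text
the job is handed in; nothing more can be done
None
```

I pushed the dial exactly four clicks clockwise, then pressed the start button right down and let it come back up; the loose things stayed in place, and the job is handed in (the hand-in call gave no verdict).

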